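# Feed the ring roller's top roll down one turn

### The arm

A 6-joint arm with a two-finger parallel gripper is mounted at the origin on the work surface. World frame = base frame: x ahead of the robot, y to its left, z up, the work surface at z = 0. Lengths are in mm, angles in rad, forces in N, time in s.
With the tool pointing down it reaches from about 350 to 875 mm from the base axis. Payload 4.2 kg.
Tool frame: the origin (TCP) lies between the finger pads; the fingertips stand 14 mm ahead of it and the grasp point (between the pads) lies 5 mm behind it; z points along the fingers, y is the line along which they close (so a half turn about z gives the same grasp; the last joint's range is limited). The gripper opens to 85 mm and grips with 20 to 120 N. Pads are 22 mm wide; open, the fingers measure 114 mm over their backs; the gripper's body (76 mm by 85 mm) begins 54 mm behind the grasp point. The pads swing forward as they close: fully open they stand 13 mm farther back than shut.
Start: joints at [-0.956, 0.385, 0.008, 0, -1.194, -0.259], TCP at [217.727, -585.828, 245.312] pointing down, gripper open.
Joint ranges: [-3.14, 3.14], [-1.21, 2.06], [-1.07, 1.41], [-3.16, 2.05], [-2.99, -0.16], [-3.1, 3.1]. Speed limits (rad/s): [2.79, 2.79, 3.14, 3.14, 3.14, 3.14].

### API

Orientations are given as a unit quaternion [x, y, z, w].
In Python, from bench import * gives the robot as it stands.
- The arm moves only by the tool carry_out, never from a script. Its argument "motion" is a list of rows, each a list of 7 numbers: the turn, a rotation vector about the tool's x, y, z in rad, then the shift along the tool's x, y, z in mm, then the opening, from -1 (shut) to 1 (fully open), so that 0 is half open. A call has 1 to 5 rows; each row is the pose to reach, as a shift and turn from the pose commanded when the call began, along the tool's axes at that moment; what a row does not reach only later rows make up. A row lasts 1/8 s, in which the tool goes at most 62.5 mm and 10.7 degrees, less where a joint would pass 70% of its speed; a pose out of reach is approached as far as the arm can. A call with a gripper value outside its range is refused whole. The fingers move at their own pace and stop on an object; the grip force is fixed at half the most. Time passes only in rows, so rows that repeat a pose let the fingers close. It gives the time, the measured TCP pose, the force, the opening and the grip force at its end, in the units of the state.
- read_state(): the state, without advancing time (a new reading comes with each control period).
- get_image(name): name is "side" or "top" or "wrist"; returns a dict with "color" (480x640x3 uint8, blue, green, red), "mtx" (3x3 intrinsics, pixels), "position" and "orientation" of the camera in the world. Camera axes: x right, y down, z forward; pixel columns grow to the right and rows downward; lengths in mm; the calibration is good to about 2 mm. A picture is of the moment at which its call begins. There is no depth.
- job_done(): hands the job in; it is judged then, once.
The state is a dict: "clock": time; "joints": joint angles; "joint_vel": joint speeds; "joint_efforts": joint torques, N m; "position": TCP position; "ee_rot": TCP orientation; "contact_force": force on the tool from outside, world axes, zero at the start; "wrist_torque": the same for the moment, N m; "gripper_width": finger opening in mm; "grasp_force": force on a finger pad.
Only numpy, scipy, OpenCV 4.12 (cv2) and the standard library are available. Lean on these libraries where they do the work, as an engineer would, in place of code of your own. Each camera call takes 0.05 s, during which the arm holds its last target. There are 200 camera calls.

### The job

Ready the ring roller for its next pass: with the fingertips, push the hand wheel on top of it round clockwise (seen from above) by its upright handle, through exactly one full turn and no further, so that the handle comes back to where it stood, then draw clear. Push the handle without taking it between the fingers, and leave the drive crank, the flat bar in the rolls and everything lying on the bench as they are.

Things in the scene. Friction and masses are not known exactly. Their poses are not given: they have to be found in the camera images.
- wheel (a joint): angle of the hand wheel on the feed screw, in rad: 0 at the start, growing clockwise seen from above (6.283 is one full turn). It turns about a vertical axis, with friction of about 0.25 N m (some 4 N at the handle), does not spring back or run on, and lowers itself and the top roll 3 mm a turn.
- hub (a point): point on the wheel's vertical turning axis, in the middle plane of the rim, about 232 mm above the bench. The wheel is bare aluminium with three spokes; its rim is a round bar 17 mm thick, 70 mm in radius at the middle of the bar (157 mm over all), its top 8.5 mm above this point. The hub's nut stands up to 23 mm above this point within 20 mm of the axis.
- handle: upright black handle that stands on the rim at the end of one spoke, 70 mm from the turning axis: round, 18 mm in diameter at the foot swelling to 24 mm at 35 mm up and 23 mm at 55 mm up, 62 mm tall. Origin at the centre of its foot, 9 mm above the middle plane of the rim; z up along the handle, x pointing out from the turning axis. Nothing else stands up from the rim. It starts in any direction from the axis.
- crank (a joint): angle of the drive crank that hangs down at the robot's side of the machine (85 mm arm, black handle pointing towards the robot at 35 mm above the bench), in rad, 0 at the start. Not to be turned.
- roller: the flat-bar ring roller, grey steel, bolted to the bench: base plate 130 x 260 mm, frame 190 mm wide, its crosshead 202 mm high under the wheel. Origin under its middle at bench height, below the wheel's axis; its front (-x) faces the robot at yaw 0.
- bar: steel flat bar 25 x 320 x 5 mm lying across the two lower rolls under the wheel, at about 85 mm above the bench, long side along the roller's y; origin under its centre. Leave it.
- hoop: rolled steel hoop 130 mm across, 25 mm high, lying flat on the bench; origin at the centre of its underside. Leave it.
- oil: upright red oil bottle 60 mm across, 160 mm high; origin at its foot. Leave it.
- wrench: steel wrench 190 mm long lying on the bench. Leave it.
- hammer: hammer 290 mm long lying on the bench. Leave it.
- jar: glass jar 68 mm across, 85 mm high; origin at its foot. Leave it.
- tape: black tape measure 66 x 40 x 62 mm standing behind the roller; origin at its foot. Leave it.
- offcut: short offcut of flat bar 25 x 110 x 5 mm lying behind the roller; origin under its centre. Leave it.

How it is judged (in metres and radians):
On the way, in this order (a step that is already met when the one before it is completed fails the run):
1. the fingers push the wheel by its handle through the first quarter turn (value of joint wheel between 1 and 2.3 rad and contact force between the fingers and handle above 0.5 N), for 0.05 s.
2. and by its handle past the half turn (value of joint wheel between 2.6 and 3.9 rad and contact force between the fingers and handle above 0.5 N), for 0.05 s.
3. and by its handle through the third quarter turn (value of joint wheel between 4.2 and 5.5 rad and contact force between the fingers and handle above 0.5 N), for 0.05 s.
At the end, for the whole second after the job is handed in: The wheel stands still one full turn clockwise from its start (within 0.21 rad, 12 degrees, so the handle is within about 15 mm of where it stood); the crank has not turned by more than 0.2 rad, the bar lies within 15 mm and every other loose thing within 20 mm of its place (value of joint wheel between 6.073 and 6.493 rad and velocity of joint wheel between -0.05 and 0.05 rad/s and value of joint crank between -0.2 and 0.2 rad and distance of bar from where it was at the start of the episode below 0.015 m and distance of each of hoop, oil, wrench, hammer, jar, tape, offcut from where it was at the start of the episode below 0.02 m); the robot touches nothing.
It fails at once if the wheel is wound more than 20 degrees past the full turn (value of joint wheel above 6.633 rad).
It fails at once if the wheel is backed off more than 20 degrees the wrong way (value of joint wheel below -0.35 rad).
It fails at once if the handle is taken between the fingers (the grasp point is on the handle's axis, below 15 mm over its top) (horizontal distance between the grasp point and handle below 0.012 m and z of the grasp point in the frame of handle below 0.077 m).
It fails at once if the drive crank is turned (value of joint crank above 0.3 rad or value of joint crank below -0.3 rad).
It fails at once if the bar or a loose thing on the bench is pushed, knocked over, lifted or carried (distance of bar from where it was at the start of the episode above 0.025 m or distance of any of hoop, oil, wrench, hammer, jar, tape, offcut from where it was at the start of the episode above 0.03 m or angle between any of oil, jar, tape's own z axis and vertical above 0.5 rad).
It also fails if it takes over 58 s, if anything falls off the work surface, if the arm or the gripper's body presses on something with over 40 N, if the wrist force passes 120 N, or if a joint passes its speed limit or range.

## Working session

There is one attempt and no reset: what is moved stays moved. The work goes in short steps, Python scripts to look and compute and a tool call to move; the robot and the scene stay as the last step left them, time stands still between calls to the robot, and variables do not carry over. Pictures are saved under pics/ and viewed, at most 10 in all, crops included, and the job is handed in when it is done.

Besides the shell and the picture viewer there is one more tool, called after "Emit:" as name(argument=value, ...) on one line, values as JSON. carry_out: Moves the arm, as the interface text tells. Its arguments: {"type":"object","properties":{"motion":{"type":"array"}},"required":["motion"]}

```bash
ls && mkdir -p pics && python3 - <<'E'
from bench import *
import cv2,numpy as np
for n in("top","side"):
    d=get_image(n);cv2.imwrite(f"pics/{n}0.png",d["color"]);print(n,d["mtx"],d["position"],d["orientation"])
print(read_state())
E
```

```text
pics
top [[609.64241365   0.         313.84115656]
 [  0.         609.64241365 235.10281228]
 [  0.           0.           1.        ]] [ 364.83802215    3.5582013  1386.67114826] [ 0.71004897 -0.70118043  0.05012592 -0.04079054]
side [[608.83522792   0.         315.55263718]
 [  0.         608.83522792 229.89749875]
 [  0.           0.           1.        ]] [  28.88847619 1140.21916734 1157.98890786] [-0.20050082  0.87742427 -0.42681529  0.08806123]
{'clock': 0.1, 'joints': array([-9.56394144e-01,  3.85462854e-01,  6.77804526e-03, -3.87937162e-04,
       -1.19400780e+00, -2.58610056e-01]), 'joint_vel': array([ 0.00044385, -0.00167313,  0.0020439 ,  0.00143849,  0.00028808,
       -0.00149741]), 'joint_efforts': array([ 5.60558055e-04, -3.93318951e+01,  1.88929385e+01,  4.19785917e+00,
       -2.55585073e-03,  4.39337015e-06]), 'position': array([ 217.552532  , -585.39682303,  244.35416647]), 'ee_rot': array([-1.76888741e-01,  9.84230380e-01,  9.35461143e-04, -2.37461955e-04]), 'contact_force': array([0.13902208, 0.51069721, 0.4269831 ]), 'wrist_torque': array([0.01991856, 0.01675882, 0.0085946 ]), 'grasp_force': 0.0, 'gripper_width': 85.25446581107235}
```

View pics/top0.png

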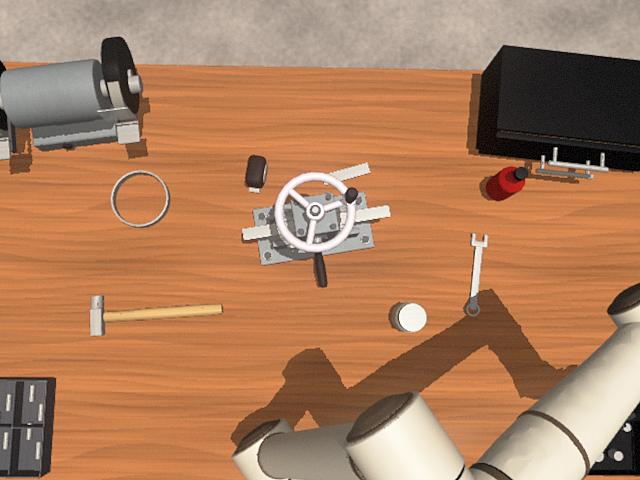

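View pics/side0.png

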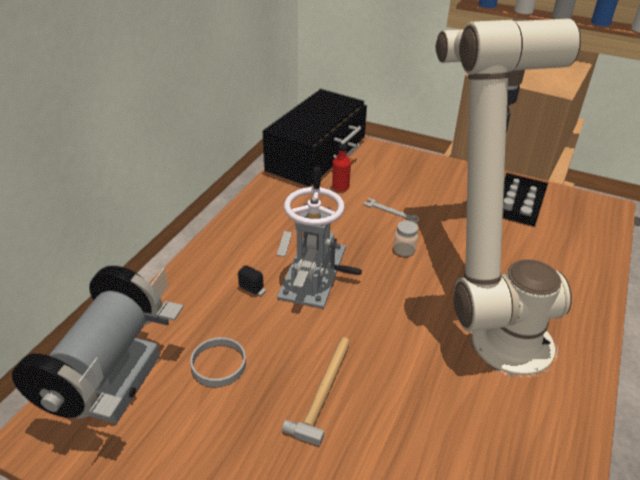

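The top view shows the wheel centred near (315,212), with the black handle top at about (351,195). The side view shows the wheel near (314,206) with the handle at the far right. I'll measure both from the top camera and check them against the side view.

```bash
cat > h.py <<'E'
import cv2,numpy as np
from bench import *
from scipy.spatial.transform import Rotation as R
def ray(d,p,z):
    p=np.atleast_2d(p).astype(float);v=np.c_[p,np.ones(len(p))]@np.linalg.inv(d["mtx"]).T@R.from_quat(d["orientation"]).as_matrix().T
    o=np.array(d["position"]);return o+v*((z-o[2])/v[:,2])[:,None]
def proj(d,P):
    c=(np.atleast_2d(P)-d["position"])@R.from_quat(d["orientation"]).as_matrix();c=c@d["mtx"].T;return c[:,:2]/c[:,2:]
E
python3 - <<'E'
from h import *
from scipy.optimize import least_squares
d=get_image("top");im=d["color"];g=im.astype(int)
box=np.zeros((480,640),bool);box[165:258,268:362]=1
m=(g.min(2)>185)&box
P=ray(d,np.argwhere(m)[:,::-1],232)[:,:2]
c=P.mean(0)
for _ in range(10):
    r=np.hypot(*(P-c).T);k=(r>60)&(r<80) if _>2 else (r>50)&(r<95)
    s=least_squares(lambda q:np.hypot(*(P[k]-q[:2]).T)-q[2],[*c,70],loss="soft_l1");c=s.x[:2]
print("hub",s.x,k.sum(),"rms",np.sqrt((s.fun**2).mean()))
b=(g.max(2)<70)&box;b[:, :335]=0;b[215:]=0
n,l,st,ce=cv2.connectedComponentsWithStats(b.astype(np.uint8));i=1+st[1:,4].argmax();print(st[i],ce[i])
for z in(303,285,272):
    h=ray(d,ce[i],z)[0];v=h[:2]-c;print(z,h,np.hypot(*v),np.degrees(np.arctan2(v[1],v[0])))
s2=get_image("side");print("side check hub,handle top",proj(s2,[[*c,232],[*ray(d,ce[i],285)[0][:2],303]]))
print("tool axes",R.from_quat(read_state()["ee_rot"]).as_matrix().round(3))
E
```

```text
hub [560.9696896  -12.71731162  70.26112313] 1643 rms 4.381656679591368
[345 188  13  15  85] [350.32941176 196.11764706]
303 [577.13533981 -75.13604749 303.        ] 64.47811128253876 -75.48015492621795
285 [580.66164179 -76.4431751  285.        ] 66.69901541733222 -72.82830899820182
272 [583.20841544 -77.38721171 272.        ] 68.38681820910315 -71.02289897150095
side check hub,handle top [[313.9587712  206.19797319]
 [318.05159947 169.08221639]]
tool axes [[-0.937 -0.348 -0.001]
 [-0.348  0.937  0.001]
 [ 0.     0.001 -1.   ]]
```

```bash
python3 - <<'E'
import cv2
a=cv2.imread("pics/top0.png")[160:264,255:375];b=cv2.imread("pics/side0.png")[160:264,255:375]
cv2.imwrite("pics/c0.png",cv2.resize(cv2.hconcat([a,b]),None,fx=3.3,fy=3.3,interpolation=cv2.INTER_CUBIC))
E
```

```text
(no output)
```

View pics/c0.png

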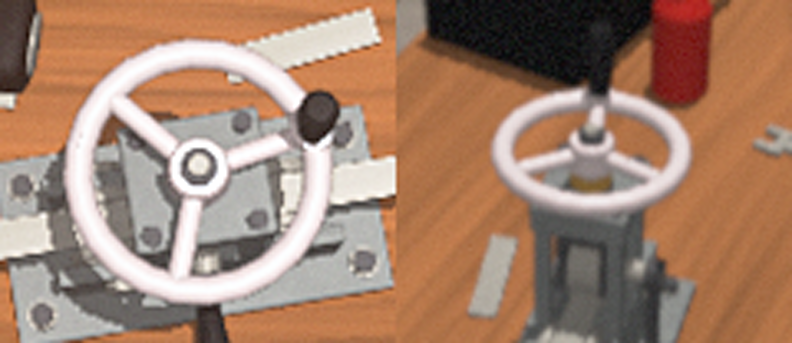

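The crop confirms the handle stands at the end of the right-hand spoke, about -71° from the hub at (561,-13). The side view agrees to about 1 px. I'll go clockwise from there with the fingers shut, entering behind the handle at about -36°. First I'll raise the tool, shut the gripper and square it up.

Emit:
carry_out(motion=[[0, 0, 0.12, 0, 0, -50, -1], [0, 0, 0.24, 0, 0, -105, -1], [0, 0, 0.356, 0, 0, -105, -1], [0, 0, 0.356, 0, 0, -105, -1], [0, 0, 0.356, 0, 0, -105, -1]])

```text
clock: 0.82
position: [217.6, -585.5, 349.0]
ee_rot: [-0.001, 1.0, 0.001, -0.001]
contact_force: [-0.5, 0.1, -0.2]
gripper_width: -0.0
grasp_force: 0.0
```

Tool axes are now x = -world x, y = world y, z down.

Emit:
carry_out(motion=[[0, 0, 0, -30, 40, 0, -1], [0, 0, 0, -60, 80, 0, -1], [0, 0, 0, -90, 120, 0, -1], [0, 0, 0, -120, 160, 0, -1], [0, 0, 0, -150, 200, 0, -1]])

```text
clock: 1.45
position: [368.3, -384.3, 349.4]
ee_rot: [-0.001, 1.0, 0.0, -0.001]
contact_force: [0.5, -1.3, -0.4]
gripper_width: -0.2
grasp_force: 0.0
```

Emit:
carry_out(motion=[[0, 0, 0, -30, 40, 0, -1], [0, 0, 0, -60, 80, 0, -1], [0, 0, 0, -90, 120, 0, -1], [0, 0, 0, -120, 160, 0, -1], [0, 0, 0, -150, 200, 0, -1]])

```text
clock: 2.08
position: [518.3, -184.4, 349.5]
ee_rot: [-0.001, 1.0, -0.0, -0.001]
contact_force: [1.1, -0.1, -0.0]
gripper_width: 0.3
grasp_force: 0.0
```

Emit:
carry_out(motion=[[0, 0, 0, -25, 33, 0, -1], [0, 0, 0, -50, 66, 0, -1], [0, 0, 0, -75, 99, 0, -1], [0, 0, 0, -100, 131, 0, -1], [0, 0, 0, -100, 131, 0, -1]])

```text
clock: 2.7
position: [618.8, -52.8, 347.9]
ee_rot: [-0.002, 1.0, -0.0, -0.002]
contact_force: [0.7, -0.2, 0.0]
gripper_width: -0.3
grasp_force: 0.0
```

```bash
python3 - <<'E'
from h import *
a=get_image("top");cv2.imwrite("pics/a1.png",cv2.resize(a["color"][140:280,230:400],None,fx=3,fy=3))
b=get_image("side");cv2.imwrite("pics/a2.png",cv2.resize(b["color"][80:260,230:400],None,fx=2.5,fy=2.5))
cv2.imwrite("pics/a.png",cv2.hconcat([cv2.resize(a["color"][140:280,240:380],(390,390)),cv2.resize(b["color"][110:250,245:385],(390,390))]))
print(read_state()["position"])
E
```

```text
[617.60333372 -54.79107311 349.1447642 ]
```

View pics/a.png

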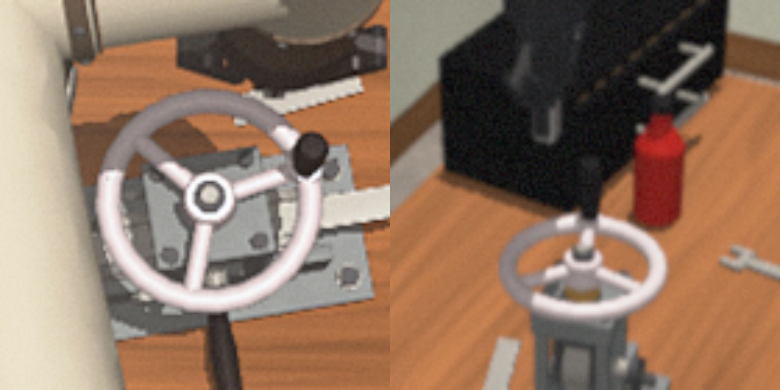

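The tool is above and just behind the handle, with the handle top at crop (312,152) in the top view. I'll descend so the tips are about 25 mm above the rim, and tabulate the arc waypoints.

Emit:
carry_out(motion=[[0, 0, 0, 0, 0, 0, -1], [0, 0, 0, 0, 0, 25, -1], [0, 0, 0, 0, 0, 50, -1], [0, 0, 0, 0, 0, 70, -1], [0, 0, 0, 0, 0, 70, -1]])

```text
clock: 3.42
position: [616.5, -55.9, 279.0]
ee_rot: [0.001, 1.0, -0.0, -0.002]
contact_force: [0.8, -0.2, -0.3]
gripper_width: 0.3
grasp_force: 0.0
```

```bash
python3 - <<'E'
from h import *
print(read_state()["position"],read_state()["contact_force"])
a=np.radians(-36-7.4*np.arange(51));P=np.c_[561+70*np.cos(a),-12.7+70*np.sin(a)].round();P[0]=[617.7,-54.3]
for k in range(10):
    D=P[5*k+1:5*k+6]-P[5*k];print(k,np.degrees(a[5*k+5]).round(),P[5*k+5],(D*[-1,1]).round().astype(int).tolist())
E
```

```text
[616.52544045 -55.86998117 279.01223969] [ 0.80704813 -0.2252519  -0.30598174]
0 -73.0 [581. -80.] [[6, -7], [13, -13], [20, -18], [28, -22], [37, -26]]
1 -110.0 [537. -78.] [[8, -2], [17, -3], [26, -2], [35, -1], [44, 2]]
2 -147.0 [502. -51.] [[8, 3], [16, 8], [23, 13], [29, 20], [35, 27]]
3 -184.0 [491.  -8.] [[4, 8], [7, 16], [10, 25], [11, 34], [11, 43]]
4 -221.0 [508.  33.] [[-1, 9], [-4, 18], [-7, 26], [-12, 34], [-17, 41]]
5 -258.0 [546.  56.] [[-7, 7], [-14, 12], [-21, 17], [-30, 20], [-38, 23]]
6 -295.0 [591.  51.] [[-9, 1], [-18, 1], [-27, 0], [-36, -2], [-45, -5]]
7 -332.0 [623.  20.] [[-8, -5], [-15, -10], [-21, -16], [-27, -23], [-32, -31]]
8 -369.0 [630. -24.] [[-4, -8], [-6, -17], [-8, -26], [-8, -35], [-7, -44]]
9 -406.0 [610. -63.] [[2, -8], [5, -17], [9, -25], [14, -32], [20, -39]]
```

Emit:
carry_out(motion=[[0, 0, 0, 6, -7, 0, -1], [0, 0, 0, 13, -13, 0, -1], [0, 0, 0, 20, -18, 0, -1], [0, 0, 0, 28, -22, 0, -1], [0, 0, 0, 37, -26, 0, -1]])

```text
clock: 4.05
position: [580.9, -81.1, 280.8]
ee_rot: [-0.0, 1.0, -0.0, 0.001]
contact_force: [4.0, 2.5, 0.1]
gripper_width: 0.1
grasp_force: 1.8
```

Emit:
carry_out(motion=[[0, 0, 0, 8, -2, 0, -1], [0, 0, 0, 17, -3, 0, -1], [0, 0, 0, 26, -2, 0, -1], [0, 0, 0, 35, -1, 0, -1], [0, 0, 0, 44, 2, 0, -1]])

```text
clock: 4.68
position: [537.2, -78.8, 280.7]
ee_rot: [0.0, 1.0, -0.0, 0.001]
contact_force: [3.9, 0.0, -0.4]
gripper_width: -0.2
grasp_force: 2.0
```

```bash
python3 - <<'E'
from h import *
a=get_image("top");b=get_image("side")
cv2.imwrite("pics/b.png",cv2.hconcat([cv2.resize(a["color"][140:280,240:380],(390,390)),cv2.resize(b["color"][110:250,245:385],(390,390))]))
s=read_state();print(s["position"],s["contact_force"])
E
```

```text
[535.28919763 -79.2075317  280.58279787] [1.35976649 0.59762196 1.82498087]
```

View pics/b.png

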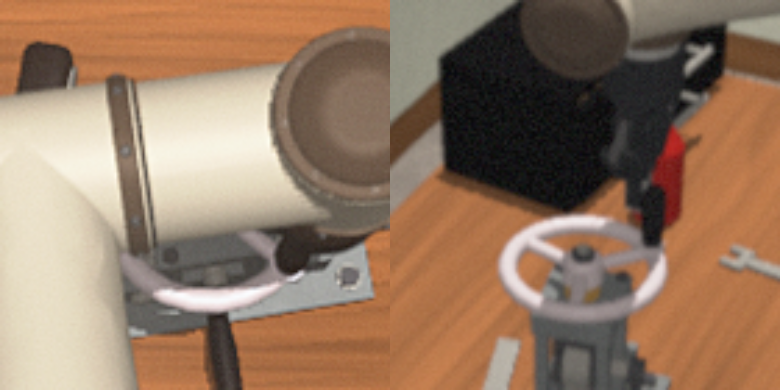

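The handle, at side crop (652,215), now leads the fingers around the rim with about 4 N of push. I'll continue along the arc.

Emit:
carry_out(motion=[[0, 0, 0, 8, 3, 0, -1], [0, 0, 0, 16, 8, 0, -1], [0, 0, 0, 23, 13, 0, -1], [0, 0, 0, 29, 20, 0, -1], [0, 0, 0, 35, 27, 0, -1]])

```text
clock: 5.4
position: [501.9, -52.1, 280.8]
ee_rot: [0.0, 1.0, -0.001, 0.001]
contact_force: [4.0, -2.4, 1.0]
gripper_width: 0.1
grasp_force: 1.9
```

Emit:
carry_out(motion=[[0, 0, 0, 4, 8, 0, -1], [0, 0, 0, 7, 16, 0, -1], [0, 0, 0, 10, 25, 0, -1], [0, 0, 0, 11, 34, 0, -1], [0, 0, 0, 11, 43, 0, -1]])

```text
clock: 6.02
position: [490.7, -8.6, 280.2]
ee_rot: [0.0, 1.0, -0.0, -0.0]
contact_force: [2.3, -5.1, -0.6]
gripper_width: -0.0
grasp_force: 2.6
```

Emit:
carry_out(motion=[[0, 0, 0, -1, 9, 0, -1], [0, 0, 0, -4, 18, 0, -1], [0, 0, 0, -7, 26, 0, -1], [0, 0, 0, -12, 34, 0, -1], [0, 0, 0, -17, 41, 0, -1]])

```text
clock: 6.65
position: [507.5, 32.6, 279.8]
ee_rot: [0.0, 1.0, -0.0, -0.001]
contact_force: [-0.7, -4.5, -1.1]
gripper_width: -0.0
grasp_force: 2.1
```

```bash
python3 - <<'E'
from h import *
a=get_image("top");b=get_image("side")
cv2.imwrite("pics/c.png",cv2.hconcat([cv2.resize(a["color"][140:280,240:380],(390,390)),cv2.resize(b["color"][110:250,245:385],(390,390))]))
s=read_state();print(s["position"],s["contact_force"])
E
```

```text
[508.43463042  33.25171026 279.89078297] [-0.97896505 -0.41716848 -0.1240136 ]
```

View pics/c.png

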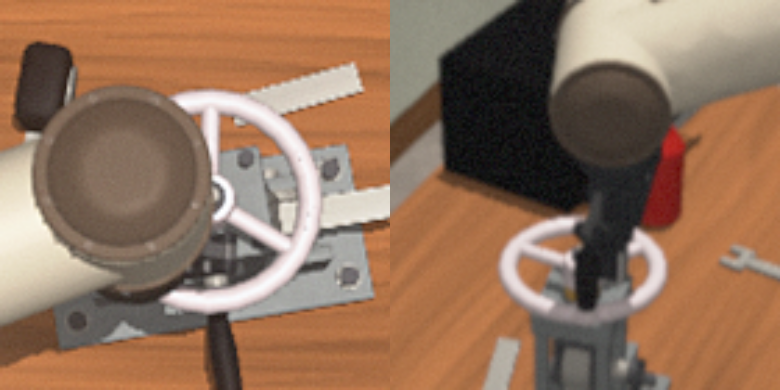

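The handle is on the +y side, at side crop (588,265), still ahead of the fingers. The spokes confirm the wheel has turned about half way. Continuing.

Emit:
carry_out(motion=[[0, 0, 0, -7, 7, 0, -1], [0, 0, 0, -14, 12, 0, -1], [0, 0, 0, -21, 17, 0, -1], [0, 0, 0, -30, 20, 0, -1], [0, 0, 0, -38, 23, 0, -1]])

```text
clock: 7.38
position: [546.3, 55.4, 280.2]
ee_rot: [0.0, 1.0, 0.0, -0.0]
contact_force: [-3.1, -2.8, -0.6]
gripper_width: 0.1
grasp_force: 1.8
```

Emit:
carry_out(motion=[[0, 0, 0, -9, 1, 0, -1], [0, 0, 0, -18, 1, 0, -1], [0, 0, 0, -27, 0, 0, -1], [0, 0, 0, -36, -2, 0, -1], [0, 0, 0, -45, -5, 0, -1]])

```text
clock: 8.0
position: [591.7, 50.5, 280.3]
ee_rot: [0.0, 1.0, 0.001, 0.0]
contact_force: [-4.0, 2.1, 1.8]
gripper_width: -0.0
grasp_force: 1.5
```

Emit:
carry_out(motion=[[0, 0, 0, -8, -5, 0, -1], [0, 0, 0, -15, -10, 0, -1], [0, 0, 0, -21, -16, 0, -1], [0, 0, 0, -27, -23, 0, -1], [0, 0, 0, -32, -31, 0, -1]])

```text
clock: 8.62
position: [624.3, 19.6, 280.6]
ee_rot: [-0.0, 1.0, 0.001, 0.002]
contact_force: [-2.5, 3.3, 0.2]
gripper_width: 0.2
grasp_force: 1.6
```

Emit:
carry_out(motion=[[0, 0, 0, -4, -8, 0, -1], [0, 0, 0, -6, -17, 0, -1], [0, 0, 0, -8, -26, 0, -1], [0, 0, 0, -8, -35, 0, -1], [0, 0, 0, -7, -44, 0, -1]])

```text
clock: 9.25
position: [629.3, -25.1, 280.0]
ee_rot: [0.0, 1.0, 0.0, -0.001]
contact_force: [-4.4, 6.0, -0.1]
gripper_width: -0.2
grasp_force: 2.9
```

```bash
python3 - <<'E'
from h import *
a=get_image("top");b=get_image("side")
cv2.imwrite("pics/d.png",cv2.hconcat([cv2.resize(a["color"][140:280,240:380],(390,390)),cv2.resize(b["color"][110:250,245:385],(390,390))]))
s=read_state();print(s["position"],s["contact_force"])
E
```

```text
[630.22533553 -26.45514124 280.66475131] [-0.02347481  0.64047936  0.43753715]
```

View pics/d.png

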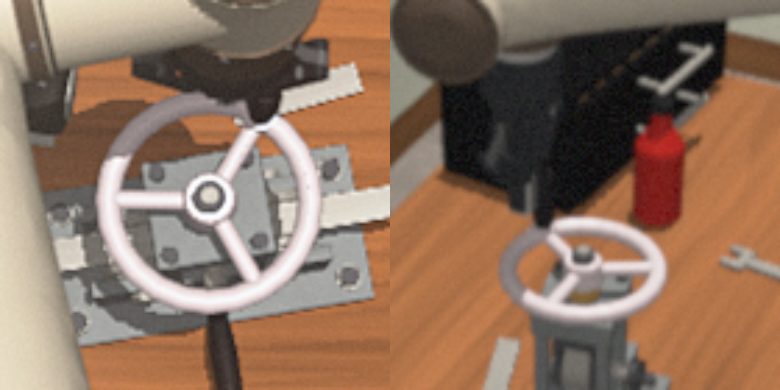

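The handle is at about -35°, at top crop (262,108), and the spokes show roughly 36° to go. I'll do the last stretch a little short, back off and measure.

Emit:
carry_out(motion=[[0, 0, 0, 2, -8, 0, -1], [0, 0, 0, 5, -17, 0, -1], [0, 0, 0, 9, -25, 0, -1], [0, 0, 0, 14, -32, 0, -1], [0, 0, 0, 21, -40, 0, -1]])

```text
clock: 9.98
position: [608.8, -65.1, 280.4]
ee_rot: [0.0, 1.0, 0.0, 0.001]
contact_force: [1.8, 4.1, -1.0]
gripper_width: 0.2
grasp_force: 2.0
```

```bash
python3 - <<'E'
from h import *
a=get_image("top");b=get_image("side");o=cv2.imread("pics/top0.png");o2=cv2.imread("pics/side0.png")
f=lambda i:cv2.resize(i[160:260,265:365],(290,290),interpolation=cv2.INTER_CUBIC)
g=lambda i:cv2.resize(i[150:250,265:365],(290,290),interpolation=cv2.INTER_CUBIC)
cv2.imwrite("pics/e.png",cv2.vconcat([cv2.hconcat([f(o),f(a["color"])]),cv2.hconcat([g(o2),g(b["color"])])]))
s=read_state();print(s["position"],s["contact_force"])
E
```

```text
[607.7676032  -66.23699537 280.6533835 ] [0.54352183 1.04116016 0.21893754]
```

View pics/e.png

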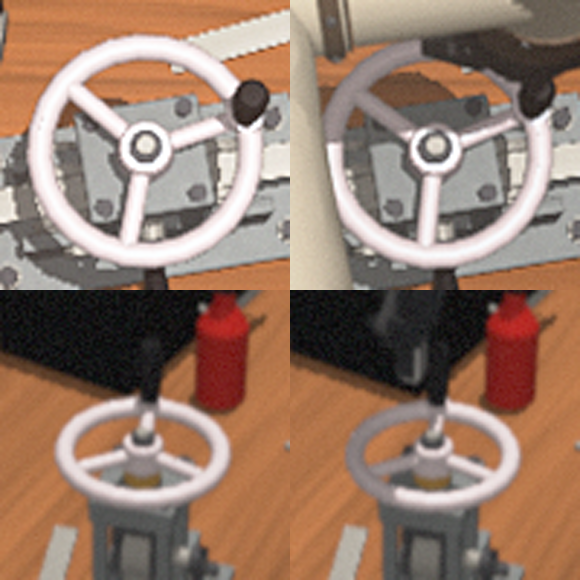

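The spokes and handle have come back to the starting picture, about 3° short (handle at (246,97) against (249,103)). I'll nudge 3 mm, draw back along the arc, then lift clear.

Emit:
carry_out(motion=[[0, 0, 0, 3, -2, 0, -1], [0, 0, 0, 3, -2, 0, -1], [0, 0, 0, -5, 6, 0, -1], [0, 0, 0, -11, 15, 0, -1], [0, 0, 0, -11, 15, 0, -1]])

```text
clock: 10.7
position: [620.1, -49.1, 279.7]
ee_rot: [-0.0, 1.0, -0.0, -0.001]
contact_force: [0.4, -0.3, 0.4]
gripper_width: -0.4
grasp_force: 0.0
```

Emit:
carry_out(motion=[[0, 0, 0, 0, 0, -40, -1], [0, 0, 0, 0, 0, -80, -1], [0, 0, 0, -30, 0, -100, -1], [0, 0, 0, -60, 0, -100, -1], [0, 0, 0, -60, 0, -100, -1]])

```text
clock: 11.32
position: [680.9, -49.7, 378.2]
ee_rot: [0.0, 1.0, 0.0, -0.002]
contact_force: [-0.4, 0.4, -0.3]
gripper_width: 0.1
grasp_force: 0.0
```

```bash
python3 - <<'E'
from h import *
a=get_image("top");b=get_image("side");o=cv2.imread("pics/top0.png");o2=cv2.imread("pics/side0.png")
f=lambda i:cv2.resize(i[160:260,265:365],(290,290),interpolation=cv2.INTER_CUBIC)
g=lambda i:cv2.resize(i[150:250,265:365],(290,290),interpolation=cv2.INTER_CUBIC)
cv2.imwrite("pics/f.png",cv2.vconcat([cv2.hconcat([f(o),f(a["color"])]),cv2.hconcat([g(o2),g(b["color"])])]))
s=read_state();print(s["position"],s["contact_force"])
E
```

```text
[679.57013348 -49.94626284 379.35003902] [0.62377077 0.2398977  0.59847223]
```

View pics/f.png

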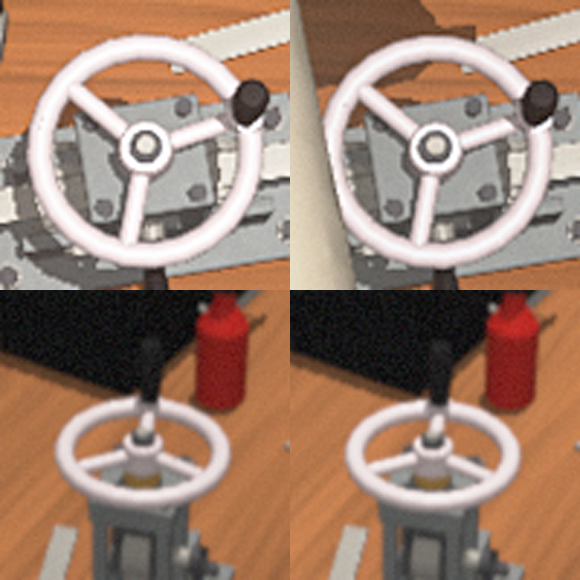

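In both views the handle and spokes match the starting pictures to within about 1°, at (539,103) against (249,103) offset by the 290 px panel. The arm is clear, so I'm handing in.

```bash
python3 -c "
from bench import *
print(job_done())"
```

```text
the job is handed in; nothing more can be done
None
```

I pushed the hand wheel one full turn clockwise by its handle, which the last pictures show back within about 1° of its start; the arm is drawn clear and the job is handed in, with no verdict returned.

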